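# Seat the rocking burner cap

### The arm

A 7-joint arm with a two-finger parallel gripper is mounted at the origin on the work surface. World frame = base frame: x ahead of the robot, y to its left, z up, the work surface at z = 0. Lengths are in m, angles in rad, forces in N, time in s.
With the tool pointing down it reaches from about 0.425 to 0.875 m from the base axis. Payload 8.4 kg.
Tool frame: the origin (TCP) lies on the centre line of the jaws, within the pads' length; the fingertips stand 11 mm ahead of it and the grasp point (between the pads) lies 8 mm behind it (manip.nose_length is the distance from the TCP to the fingertips, in m); z points along the fingers, y is the direction in which the jaws open and shut (so a half turn about z gives the same grasp; the last joint's range is limited). The gripper opens to 85 mm and grips with 20 to 120 N. Pads are 22 mm wide; open, the fingers measure 114 mm over their backs; the gripper's body (76 mm by 85 mm) begins 54 mm behind the grasp point. The pads swing forward as they close: fully open they stand 13 mm farther back than shut.
Start: joints at [1.011, 0.333, 0.04, 1.465, -0.013, 1.343, -0.059], TCP at [0.289, -0.582, 0.242] pointing down, gripper open.
Joint ranges: [-2.58, 2.58], [-0.38, 2.09], [-1.3, 1.39], [0.25, 2.4], [-1.5, 4.64], [0.08, 2.09], [-2.65, 2.65]. Speed limits (rad/s): [2.22, 2.22, 2.79, 2.79, 3.14, 3.14, 3.14].

### API

Orientations are given as a rotation vector (axis times angle).
In Python, from rig import manip gives the robot as it stands. Calls block until the motion is done:
- manip.move_ptp(position, orientation): joint-space move of the TCP to a pose.
- manip.move_linear(position, frame=None, speed=0.15): straight line of the TCP; frame=None keeps the orientation; speed is the mean speed in m/s.
- manip.move_joints(angles): joint-space move.
- manip.gripper_to(opening, grasp_force=None): finger opening in m; grasp_force is the grip in N (None keeps the last); returns when the fingers have stopped.
- manip.hold(seconds).
- manip.ik(position, orientation): joint angles nearest the present ones, or None.
- manip.capture(name): name is "side" or "top"; returns the picture (400x640x3 uint8, red, green, blue); there is no depth.
- manip.camera_model(name): a dict with "camera_matrix" (3x3 intrinsics, pixels), "rvec" (rotation vector, rad) and "tvec" (3), from world to camera coordinates, as OpenCV has them. Camera axes: x right, y down, z forward; pixel columns grow to the right and rows downward; lengths in m; the calibration is good to about 2 mm. A picture is of the moment at which its call begins. camera_model takes no time and is no camera call.
A pose or a line that the arm cannot do raises manip.MotionError and nothing moves.
- manip.finish_job(): hands the job in, once; it reports no verdict.
Readings, each from a call of its own:
- manip.read_clock(): time.
- manip.read_q(): joint angles.
- manip.read_qvel(): joint speeds.
- manip.read_joint_torque(): joint torques, N m.
- manip.read_tcp_pos(): TCP position.
- manip.read_orientation(): TCP orientation.
- manip.read_contact_force(): force on the tool from outside, world axes, zero at the start.
- manip.read_torque(): the same for the moment, N m.
- manip.read_width(): finger opening in m.
Only numpy, scipy, OpenCV 4.12 (cv2) and the standard library are available. Lean on these libraries where they do the work, as an engineer would, in place of code of your own. Each camera call takes 0.05 s, during which the arm holds its last target.

### The job

One of the four burner caps on the gas hob has missed its seat and rocks when its rim is pressed. Find it, and with a fingertip nudge it sideways until it drops onto its burner and sits flat and firm like the other three. Lift no cap off its burner, and leave everything else where it is.

Things in the scene. Friction and masses are not known exactly. Their poses are not given: they have to be found in the camera images.
- hob: Steel table-top gas hob, 440 mm deep (x, to the back) by 520 wide (y, to the left), flat top 60 mm above the counter; origin at the centre of its underside. Four burners at x = -90 (front) or +90 (back), y = +140 (left) or -140 mm (right), good to 8 mm. Black knobs, 23 mm high, along the front at x = -188 mm; a white pin 13 mm high stands 48 mm outward (y) of each burner.
- cap_front_left: Loose black burner cap, 72 mm across, about 180 g, on the front left burner. Origin: centre of its flat top face, z out of the face; 90 mm above the counter when seated. All four are alike: a disc 8 mm thick; under its rim a skirt, 64 mm across inside, reaches 5 mm further down; on top a bead 2 mm high runs round, 26 to 29 mm from the centre. It drops over a fixed round burner head 58 mm across whose top is 22 mm above the hob.
- cap_front_right: Loose black burner cap, 72 mm across, about 180 g, on the front right burner. Origin: centre of its flat top face, z out of the face; 90 mm above the counter when seated. A seated cap is level, has 3 mm sideways play all round on its head, and is firm when pressed on the bead or inside it.
- cap_back_left: Loose black burner cap, 72 mm across, about 180 g, on the back left burner. Origin: centre of its flat top face, z out of the face; 90 mm above the counter when seated. A cap off its seat has slipped 6 to 8 mm sideways: one side of its skirt rides on the head (tilt about 7 degrees), the far side hangs low and juts out. Pressed on the bead beside the line from high to low, it rocks: 3 to 5 N make it give 1 to 3 mm.
- cap_back_right: Loose black burner cap, 72 mm across, about 180 g, on the back right burner. Origin: centre of its flat top face, z out of the face; 90 mm above the counter when seated. A cap off its seat slides under 1 to 2 N of sideways push. Pushed at its low edge towards its high side it drops home by its own weight, and the head stops it.
- lighter: Red stick gas lighter, 190 mm long, 22 mm wide, lying on the hob's middle strip between the left and right burners, x towards its steel nozzle. Bystander. Origin at the underside, near the middle.
- brush: Small cleaning brush, 170 mm long, lying across the hob's back edge. Bystander. Origin at the underside, near the middle.
- mortar: Grey granite mortar, 160 mm across, 110 mm high, on the counter left of the hob. Bystander. Origin at the underside, in the centre.
- bowl: Blue enamel bowl, 170 mm across, 65 mm high, on the counter to the left. Bystander. Origin at the underside, in the centre.
- timer: Ivory kitchen timer with an orange dial, 72 mm across, 53 mm high, on the counter to the right. Bystander. Origin at the underside, in the centre.

How it is judged:
By the outcome, as a careful person would: the job done as asked, in the order asked, and still so for the second after the job is handed in, with the robot touching nothing.
It also fails if it takes over 70 s, if anything falls off the work surface, if the arm or the gripper's body presses on something with over 40 N, if the wrist force passes 120 N, or if a joint passes its speed limit or range.

## Working session

There is one attempt and no reset: what is moved stays moved. The work goes in short steps, each a Python script; the robot and the scene stay as the last script left them, time stands still between calls to the robot, and variables do not carry over. Pictures are saved under pics/ and viewed, and the job is handed in when it is done.

```bash
mkdir -p pics; ls
python3 - <<'E'
from rig import manip
import cv2
for n in("side","top"):
    im=manip.capture(n); cv2.imwrite(f"pics/{n}0.png",im[:,:,::-1]); m=manip.camera_model(n); print(n,{k:v.tolist() if hasattr(v,'tolist') else v for k,v in m.items()})
print(manip.read_clock(),manip.read_orientation(),manip.nose_length,manip.read_contact_force())
E
```

```text
pics
side {'camera_matrix': [[415.0124325936534, 0.0, 324.3240440033343], [0.0, 415.0124325936534, 204.38491662897837], [0.0, 0.0, 1.0]], 'rvec': [0.6837837740183277, -2.664535891741077, 1.1081070512266036], 'tvec': [0.49460116473300125, 0.25947041421598155, 1.0958763346796343]}
top {'camera_matrix': [[495.0797298172119, 0.0, 318.9713738282723], [0.0, 495.0797298172119, 198.3824225233955], [0.0, 0.0, 1.0]], 'rvec': [2.1573198582171242, -2.112578410244798, 0.17926372910287428], 'tvec': [-0.013186454290118946, 0.5865355442754621, 1.859077190761882]}
0.1 [-3.05716337e+00 -7.17110449e-01  7.03329727e-04] 0.011 [ 0.50223314 -0.10967945 -0.03823157]
```

View pics/side0.png

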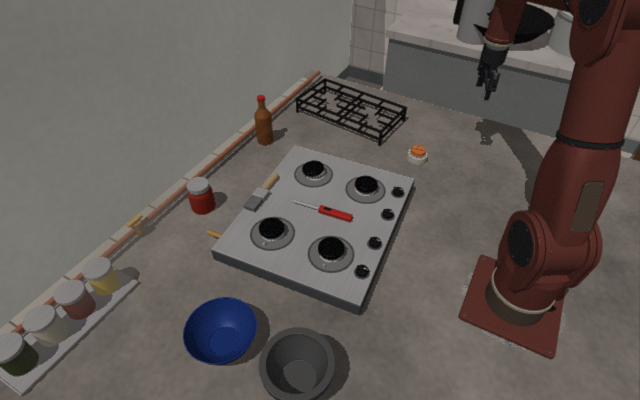

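View pics/top0.png

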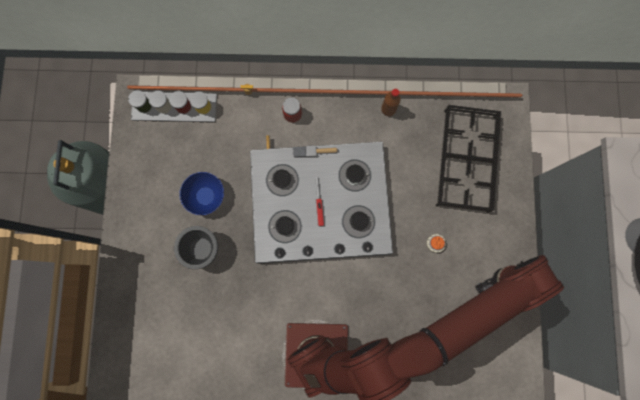

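The arm is clear of the hob in both pictures. Next I zoom in on the four burners.

Run:
```python
import cv2,numpy as np
t=cv2.imread('pics/top0.png'); s=cv2.imread('pics/side0.png')
def tile(im,pts,h,f,out):
    r=[cv2.resize(im[y-h:y+h,x-h:x+h],None,fx=f,fy=f,interpolation=cv2.INTER_CUBIC) for x,y in pts]
    r=[cv2.convertScaleAbs(a,alpha=1.6,beta=10) for a in r]
    cv2.imwrite(out,np.vstack([np.hstack(r[:2]),np.hstack(r[2:])]))
tile(t,[(283,180),(355,175),(285,226),(359,221)],20,7,'pics/tz.png')
tile(s,[(272,232),(313,172),(331,252),(366,188)],26,5,'pics/sz.png')
```

```text
(no output)
```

View pics/tz.png

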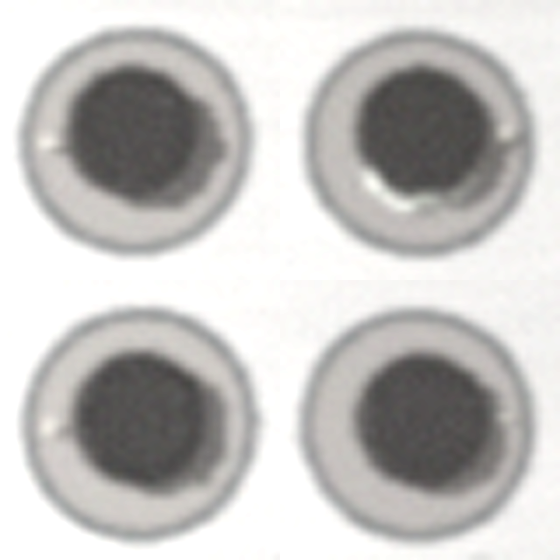

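View pics/sz.png

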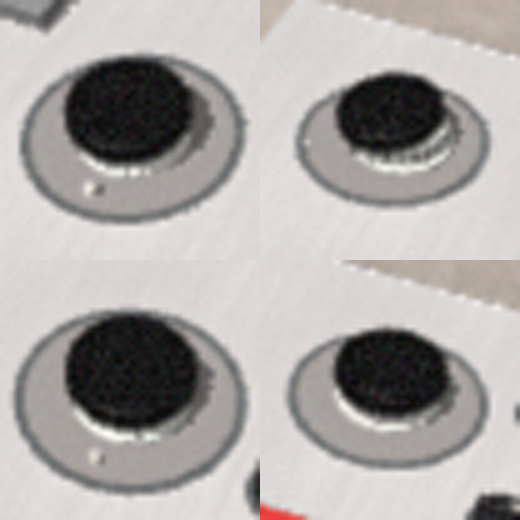

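The top crops show a bright crescent of bare head at the front-left of the back-right cap, at about (349,183), and none on the other three. I'll measure each cap against its dish to check this.

```bash
cat > h.py <<'E'
import cv2,numpy as np
from rig import manip
def cam(n):
    m=manip.camera_model(n);R,_=cv2.Rodrigues(np.array(m['rvec']));return np.array(m['camera_matrix']),R,np.array(m['tvec']).ravel()
def ray(n,uv,z):
    K,R,t=cam(n);d=R.T@np.linalg.inv(K)@np.array([uv[0],uv[1],1.]);c=-R.T@t;return (c+d*(z-c[2])/d[2])
def pix(n,p):
    K,R,t=cam(n);q=K@(R@np.array(p)+t);return q[:2]/q[2]
def fitcap(im,n,c,h,z,th):
    f=8;x,y=map(int,c);g=cv2.cvtColor(im,cv2.COLOR_BGR2GRAY)
    a=cv2.resize(g[y-h:y+h,x-h:x+h],None,fx=f,fy=f,interpolation=cv2.INTER_CUBIC);a=cv2.GaussianBlur(a,(0,0),3)
    cs,_=cv2.findContours((a<th).astype(np.uint8),cv2.RETR_EXTERNAL,cv2.CHAIN_APPROX_NONE)
    cs=[k for k in cs if cv2.pointPolygonTest(k,(h*f,h*f),False)>=0] or cs
    k=max(cs,key=cv2.contourArea)[:,0,:].astype(float)
    k=(k+.5)/f-.5+np.array([x-h,y-h])
    P=np.array([ray(n,u,z) for u in k])[:,:2].astype(np.float32)
    e=cv2.fitEllipse(P);return np.array(e[0]),e[1],e[2]
E
python3 - <<'E'
from h import *
t=cv2.imread('pics/top0.png'); s=cv2.imread('pics/side0.png')
print('tool grays',[cv2.cvtColor(t,6)[y,x] for x,y in [(283,180),(270,180),(268,187),(290,185),(262,200)]])
T=dict(BL=(283,180),BR=(355,175),FL=(285,226),FR=(359,221));S=dict(BL=(272,230),BR=(313,170),FL=(331,250),FR=(366,187))
for k in T:
    # dish: outer contour (brighter threshold)
    o=[]
    for n,im,d,ths in(('top',t,T,(45,60)),('side',s,S,(45,60))):
        for th in ths:
            c,ax,a=fitcap(im,n,d[k],22,.09,th); print(k,n,'cap',th,c.round(4),np.round(ax,4),round(a))
    for n,im,d in(('top',t,T),('side',s,S)):
        g=cv2.cvtColor(im,6)
        w=np.median(g[(g>90)&(cv2.inRange(np.zeros_like(g),0,0)>0)]) 
        for th in (105,118):
            c,ax,a=fitcap(im,n,d[k],26,.06,th); print(k,n,'dish',th,c.round(4),np.round(ax,4),round(a))
E
```

```text
tool grays [np.uint8(44), np.uint8(135), np.uint8(102), np.uint8(68), np.uint8(155)]
BL top cap 45 [0.6644 0.1492] [0.0317 0.0484] 46
BL top cap 60 [0.6534 0.1409] [0.0672 0.0702] 138
BL side cap 45 [0.6496 0.15  ] [0.0716 0.0784] 47
BL side cap 60 [0.6477 0.1494] [0.0756 0.0836] 76
BL top dish 105 [0.6574 0.1398] [0.0795 0.0946] 153Traceback (most recent call last):
  File "<stdin>", line 15, in <module>
  File "h.py", line 16, in fitcap
    P=np.array([ray(n,u,z) for u in k])[:,:2].astype(np.float32)
                ~~~^^^^^^^
  File "h.py", line 6, in ray
    K,R,t=cam(n);d=R.T@np.linalg.inv(K)@np.array([uv[0],uv[1],1.]);c=-R.T@t;return (c+d*(z-c[2])/d[2])
          ~~~^^^
  File "h.py", line 4, in cam
    m=manip.camera_model(n);R,_=cv2.Rodrigues(np.array(m['rvec']));return np.array(m['camera_matrix']),R,np.array(m['tvec']).ravel()
ValueError: time passes only in moves, steps and waits
```

```bash
sed -i 's/^def cam/import functools\n@functools.lru_cache\ndef cam/' h.py
python3 - <<'E'
from h import *
t=cv2.imread('pics/top0.png'); s=cv2.imread('pics/side0.png')
T=dict(BL=(283,180),BR=(355,175),FL=(285,226),FR=(359,221));S=dict(BL=(272,230),BR=(313,170),FL=(331,250),FR=(366,187))
for n,im,d in(('top',t,T),('side',s,S)):
    g=cv2.cvtColor(im,6);x,y=d['BR'];print(n,g[y,x-24:x+24:1])
for k in T:
    for n,im,d,ths in(('top',t,T,(58,66)),('side',s,S,(45,60))):
        for th in ths:
            c,ax,a=fitcap(im,n,d[k],22,.09,th); print(k,n,'cap',th,c.round(4),np.round(ax,4),round(a))
    for n,im,d in(('top',t,T),('side',s,S)):
        for th in (130,142,150):
            try:
                c,ax,a=fitcap(im,n,d[k],26,.06,th); print(k,n,'dish',th,c.round(4),np.round(ax,4),round(a))
            except Exception as e: print(n,th,e)
E
```

```text
top [156 155 154 156 155 155 150 124  95 103 111 114 113 111  94  65  49  44
  43  42  42  41  43  44  39  43  45  41  44  42  43  40  43  55  68  78
  83  84  84  92 120 143 148 145 148 146 145 146]
side [128 126 127 129 129 122  83  71  91  96  96  98  92  52  10  12   7   9
   6   3   7   6  12   5  16  14   8   5  11   2   3  10   9  12  42  74
  54  65  95  94  91  80  74 104 127 128 128 127]
BL top cap 58 [0.6535 0.1411] [0.0664 0.0692] 134
BL top cap 66 [0.6528 0.1402] [0.0689 0.0745] 147
BL side cap 45 [0.6496 0.15  ] [0.0716 0.0784] 47
BL side cap 60 [0.6477 0.1494] [0.0756 0.0836] 76
BL top dish 130 [0.6551 0.143 ] [0.129  0.1293] 79
BL top dish 142 [0.6551 0.1427] [0.1325 0.1327] 17
BL top dish 150 [0.6552 0.1422] [0.1357 0.1367] 6
BL side dish 130 [0.6567 0.1207] [0.1309 0.1967] 8
BL side dish 142 [0.6665 0.1283] [0.1748 0.236 ] 39
BL side dish 150 [0.6665 0.1283] [0.1748 0.236 ] 39
BR top cap 58 [ 0.6798 -0.1364] [0.065  0.0683] 157
BR top cap 66 [ 0.6795 -0.137 ] [0.0667 0.0727] 158
BR side cap 45 [ 0.676  -0.1275] [0.0681 0.0788] 6
BR side cap 60 [ 0.6742 -0.1276] [0.0
[... 675 characters left out ...]
348 0.1357] 175
FL side dish 130 [0.4912 0.1089] [0.1565 0.2004] 20
FL side dish 142 [0.4838 0.1112] [0.169  0.2152] 26
FL side dish 150 [0.4838 0.1112] [0.169  0.2152] 26
FR top cap 58 [ 0.4983 -0.1542] [0.0665 0.0686] 133
FR top cap 66 [ 0.4979 -0.1546] [0.0687 0.0727] 145
FR side cap 45 [ 0.4947 -0.1421] [0.0714 0.0788] 27
FR side cap 60 [ 0.4938 -0.1419] [0.0745 0.0821] 39
FR top dish 130 [ 0.5003 -0.1522] [0.1302 0.1303] 85
FR top dish 142 [ 0.5005 -0.1526] [0.1342 0.1347] 17
FR top dish 150 [ 0.5128 -0.1763] [0.177  0.2097] 94
FR side dish 130 [ 0.5156 -0.191 ] [0.1938 0.2398] 12
FR side dish 142 [ 0.5072 -0.1728] [0.1957 0.2913] 20
FR side dish 150 [ 0.5072 -0.1728] [0.1957 0.2913] 20
```

Run:
```python
from h import *
t=cv2.imread('pics/top0.png'); s=cv2.imread('pics/side0.png')
for n in('top','side'):
    K,R,tt=cam(n);print(n,'cam at',(-R.T@tt).round(3))
C=dict(BL=(.6551,.1428),BR=(.6798,-.1367),FL=(.4757,.1271),FR=(.5004,-.1524))
gt=cv2.cvtColor(t,6).astype(np.float32);gs=cv2.cvtColor(s,6).astype(np.float32)
for n,g in(('top',gt),('side',gs)):
  for k,c in C.items():
    u=pix(n,(*c,.09)); yy,xx=np.mgrid[:400,:640]; m=np.hypot(xx-u[0],yy-u[1])<(5 if n=='top' else 6); print(n,k,u.round(1),'mean',g[m].mean().round(2),'se',(g[m].std()/m.sum()**.5).round(2))
# metric rectified patches: plane z=.09 centred at dish centre, 0.5 mm/px, +x up, +y left
for n,im in(('top',t),('side',s)):
  tiles=[]
  for k in('BL','BR','FL','FR'):
    c=C[k];src=[];dst=[]
    for dx,dy in((.06,.06),(.06,-.06),(-.06,-.06),(-.06,.06)):
        src.append(pix(n,(c[0]+dx,c[1]+dy,.09)));dst.append((140-dy/.12*280,140-dx/.12*280))
    H=cv2.getPerspectiveTransform(np.float32(src),np.float32(dst))
    a=cv2.warpPerspective(im,H,(280,280),flags=cv2.INTER_CUBIC);a=cv2.convertScaleAbs(a,alpha=1.6)
    cv2.circle(a,(140,140),int(.036/.12*280),(0,0,255),1);cv2.circle(a,(140,140),int(.029/.12*280),(0,255,0),1)
    tiles.append(a)
  cv2.imwrite(f'pics/rect_{n}.png',np.vstack([np.hstack(tiles[:2]),np.hstack(tiles[2:])]))
```

```text
top cam at [ 0.271 -0.002  1.931]
side cam at [0.165 0.761 0.952]
top BL [281.5 178. ] mean 44.67 se 0.15
top BR [355.2 173.2] mean 42.54 se 0.16
top FL [284.1 225.1] mean 45.29 se 0.17
top FR [359.  220.1] mean 44.23 se 0.17
side BL [271.2 225. ] mean 8.5 se 0.32
side BR [313.  166.1] mean 9.2 se 0.55
side FL [330.7 245.5] mean 8.59 se 0.31
side FR [365.6 181.5] mean 9.24 se 0.49
```

View pics/rect_top.png

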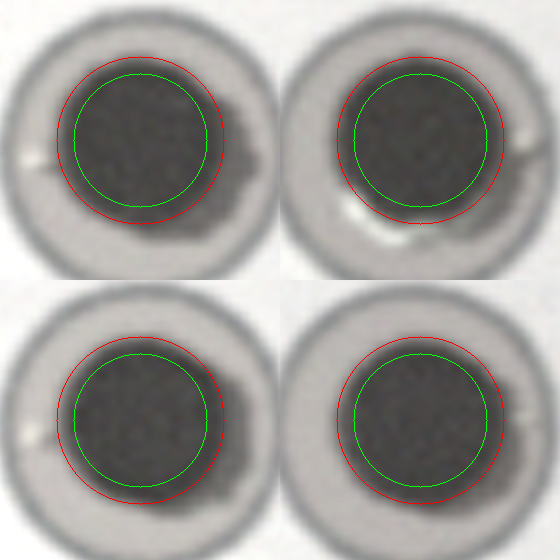

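View pics/rect_side.png

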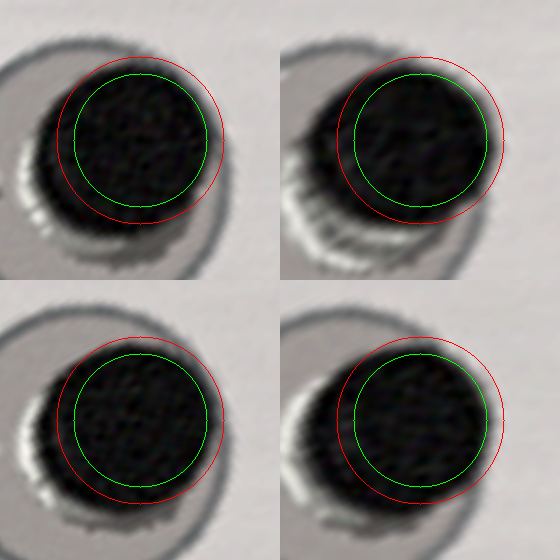

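Run:
```python
from h import *
C=dict(BR=(.6798,-.1367),FR=(.5004,-.1524))
rows=[]
for n in('top','side'):
  im=cv2.imread(f'pics/{n}0.png');tl=[]
  for k,z in(('BR',.06),('FR',.06)):
    c=C[k];src=[];dst=[]
    for dx,dy in((.07,.07),(.07,-.07),(-.07,-.07),(-.07,.07)):
        src.append(pix(n,(c[0]+dx,c[1]+dy,z)));dst.append((150-dy/.14*300,150-dx/.14*300))
    H=cv2.getPerspectiveTransform(np.float32(src),np.float32(dst))
    a=cv2.warpPerspective(im,H,(300,300),flags=cv2.INTER_CUBIC);a=cv2.convertScaleAbs(a,alpha=1.3)
    cv2.circle(a,(150,150),int(.029/.14*300),(0,255,0),1)
    for i in range(-60,61,10):
        p=int(150+i/140*300);cv2.line(a,(p,0),(p,4 if i else 12),(0,0,255),1);cv2.line(a,(0,p),(4 if i else 12,p),(0,0,255),1)
    tl.append(a)
  rows.append(np.hstack(tl))
cv2.imwrite('pics/base.png',np.vstack(rows))
```

```text
(no output)
```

View pics/base.png

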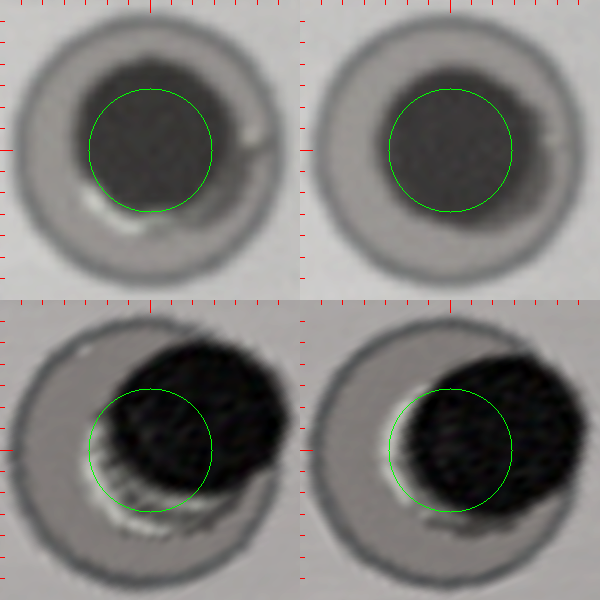

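BR is the unseated cap. Both views show its head wall bare towards the front, centred about 8 mm in front of the cap. So the cap slipped to the back (+x, slightly -y), and its low edge is at the back. I'll place the shut fingertip behind it, with the tip at z = 74 mm (above the pins and level with the rim), and push towards the front in small steps while watching the force.

```bash
cat >> h.py <<'E'
from scipy.spatial.transform import Rotation as Ro
def down(a):
    c,s=np.cos(a),np.sin(a);return Ro.from_matrix(np.array([[c,s,0],[s,-c,0],[0,0,-1.]])).as_rotvec()
E
python3 - <<'E'
from h import *
a=np.deg2rad(-8);d=np.array([np.cos(a),np.sin(a)]);cap=np.array([.681,-.136])
print('brush end',ray('top',(337,151),.07),ray('top',(320,151),.07),'pin',ray('top',(364.5+3,176),.073))
P=cap+d*(.036+.011+.020)
q0=manip.read_q()
best=None
for b in(a,a+np.pi):
    q=manip.ik([*P,.2],down(b));q2=manip.ik([*P,.085],down(b));print(b,q,q2)
    if q is not None and q2 is not None and (best is None or abs(q-q0).max()<best[0]): best=(abs(q-q0).max(),b)
b=best[1];print(best)
manip.gripper_to(0.0)
manip.move_ptp([*P,.2],down(b))
manip.hold(.3)
print(manip.read_clock(),manip.read_tcp_pos(),manip.read_contact_force().round(2),manip.read_width())
cv2.imwrite('pics/t1.png',manip.capture('top')[:,:,::-1]);cv2.imwrite('pics/s1.png',manip.capture('side')[:,:,::-1])
s=cv2.imread('pics/s1.png');t=cv2.imread('pics/t1.png')
cv2.imwrite('pics/v1.png',np.hstack([cv2.resize(s[110:240,240:400],None,fx=2.5,fy=2.5),cv2.resize(t[110:240,280:440],None,fx=2.5,fy=2.5)]))
E
```

```text
brush end [ 0.77069013 -0.066869    0.07      ] [ 0.76927585 -0.0010344   0.07      ] pin [ 0.67360177 -0.18516486  0.073     ]
-0.13962634015954636 [ 0.25466559  0.59583493 -0.1984858   1.17815175  0.11298977  1.37798883
 -1.64245872] [ 0.24687677  0.66888859 -0.17793818  1.30064084  0.11887944  1.18228067
 -1.64892334]
3.0019663134302466 [ 0.45261617  0.64383432 -0.53976108  1.16368884  0.31764181  1.41399683
  1.38565013] [ 0.46485762  0.72346573 -0.53578909  1.2854176   0.36688397  1.22898615
  1.34923373]
(np.float64(1.4441640633493111), np.float64(3.0019663134302466))
3.4333 [ 0.74724147 -0.14574724  0.20004828] [-0.14  0.4  -0.62] 0.0002833955081137158
```

View pics/v1.png

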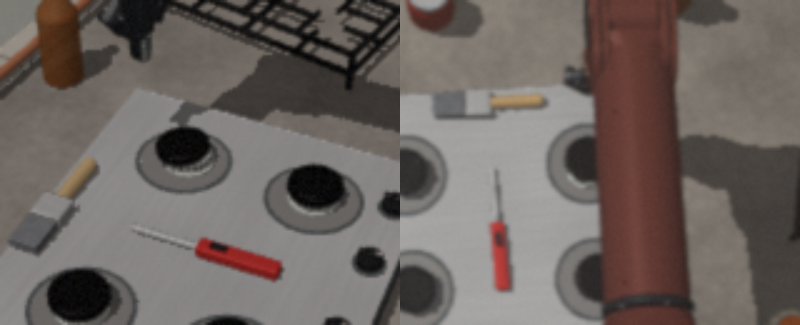

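The pin pixel puts the burner at about (0.669, -0.137). That agrees with the head estimate and gives a slip direction of almost pure +x, so I'll push along -x.

Run:
```python
from h import *
o=down(np.pi);y=-.1365
manip.move_ptp([.75,y,.15],o);manip.move_linear([.75,y,.085],speed=.08);manip.hold(.3)
f0=manip.read_contact_force();print(f0.round(2),manip.read_tcp_pos().round(4))
log=[];x=.75;ims=[]
while x>.716:
    x-=.001 if x<.7365 else .002
    manip.move_linear([x,y,.085],speed=.02);manip.hold(.1)
    f=manip.read_contact_force()-f0;print(round(x,4),manip.read_tcp_pos()[0].round(4),f.round(2))
    if x<.735: ims.append(manip.capture('side')[140:200,285:345,::-1])
    if np.linalg.norm(f)>3: break
print(manip.read_clock())
ims=[cv2.resize(i,None,fx=2.6,fy=2.6,interpolation=cv2.INTER_CUBIC) for i in ims]
while len(ims)%5: ims.append(ims[-1]*0)
cv2.imwrite('pics/v2.png',np.vstack([np.hstack(ims[i:i+5]) for i in range(0,len(ims),5)])[:600])
cv2.imwrite('pics/s2.png',manip.capture('side')[:,:,::-1])
```

```text
[ 0.09  0.43 -0.73] [ 0.7502 -0.1365  0.0854]
0.748 0.748 [-0.69  0.16  0.72]
0.746 0.746 [-0.31 -0.69  0.64]
0.744 0.744 [-0.45 -0.61  1.59]
0.742 0.742 [ 0.7  -0.97  1.66]
0.74 0.74 [-0.38 -0.48  0.75]
0.738 0.738 [-0.81 -0.45  0.62]
0.736 0.736 [-0.69 -0.2   0.86]
0.735 0.735 [-0.05 -0.81  1.1 ]
0.734 0.734 [ 0.24 -0.37  1.12]
0.733 0.733 [ 0.97 -0.3   0.34]
0.732 0.732 [-1.19 -0.58  0.4 ]
0.731 0.731 [ 0.27 -0.03 -0.1 ]
0.73 0.73 [ 1.01 -0.67  0.25]
0.729 0.729 [ 0.33 -1.42  1.1 ]
0.728 0.7281 [ 0.59 -0.19  1.48]
0.727 0.7271 [ 1.79 -0.09  0.96]
0.726 0.7262 [ 1.81 -0.14  1.31]
0.725 0.7252 [ 4.24 -0.88  3.2 ]
11.9167
```

View pics/v2.png

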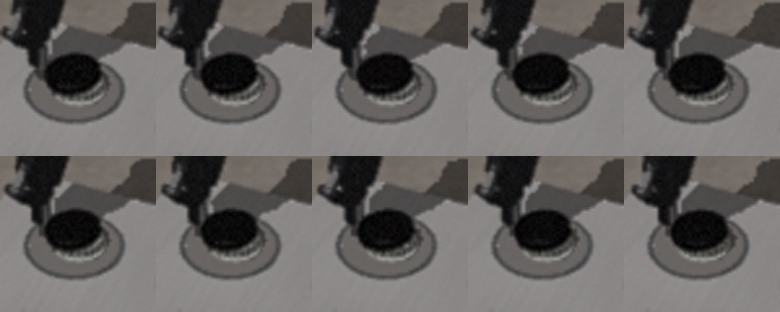

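```bash
cat >> h.py <<'E'
def F(n=6):
    r=[]
    for _ in range(n): manip.hold(.03); r.append(manip.read_contact_force())
    return np.mean(r,0)
E
python3 - <<'E'
from h import *
y=-.1365;x=.725;f0=np.array([-.1,0,.1]);ims=[]
print(manip.read_tcp_pos().round(4),F().round(2))
while x>.7165:
    x-=.001
    manip.move_linear([x,y,.085],speed=.02)
    f=F();p=manip.read_tcp_pos();print(round(x,4),p.round(4),f.round(2))
    ims.append(manip.capture('side')[140:200,285:345,::-1])
    if np.linalg.norm(f[:2])>4.5: break
print(manip.read_clock())
ims=[cv2.resize(i,None,fx=2.6,fy=2.6,interpolation=cv2.INTER_CUBIC) for i in ims]
while len(ims)%5: ims.append(ims[-1]*0)
cv2.imwrite('pics/v3.png',np.vstack([np.hstack(ims[i:i+5]) for i in range(0,len(ims),5)])[:600])
E
```

```text
[ 0.7252 -0.1365  0.0852] [ 3.2  -0.19  3.11]
0.724 [ 0.7235 -0.1365  0.0846] [1.45 0.07 1.02]
0.723 [ 0.7227 -0.1366  0.0848] [0.6  0.1  0.16]
0.722 [ 0.722  -0.1365  0.085 ] [ 0.36  0.07 -0.17]
0.721 [ 0.721  -0.1365  0.085 ] [ 0.51 -0.01  0.46]
0.72 [ 0.72   -0.1365  0.085 ] [ 0.27  0.03 -0.04]
0.719 [ 0.719  -0.1365  0.085 ] [ 0.24  0.38 -0.13]
0.718 [ 0.718  -0.1365  0.085 ] [ 0.51 -0.14 -0.16]
0.717 [ 0.7171 -0.1364  0.085 ] [1.34 0.06 0.07]
0.716 [ 0.7166 -0.1364  0.0852] [ 5.27  0.37 -2.16]
16.6667
```

View pics/v3.png

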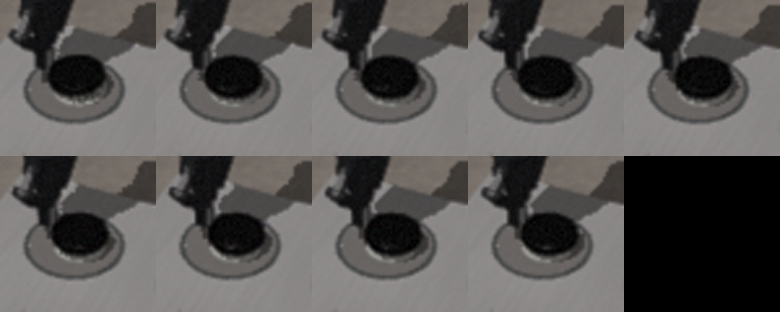

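The force history fits a drop: about 3 N while sliding, near 0 from x = 0.723 on, then a firm stop at 0.7166, where I expected the head. The pictures show the cap level. Next I back off and press on both sides to check that it is firm and level.

Run:
```python
from h import *
y=-.1365
manip.move_linear([.735,y,.085],speed=.05);manip.move_linear([.735,y,.13],speed=.1)
for dx,dy in((0,-.022),(0,.022),(.02,0)):
    manip.move_linear([.671+dx,y+dy,.125],speed=.1);manip.move_linear([.671+dx,y+dy,.107],speed=.06);manip.hold(.2)
    f0=F(8);z=.107;out=[]
    while z>.0985:
        z-=.0005 ;manip.move_linear([.671+dx,y+dy,z],speed=.02);f=F(4)-f0;out.append((round(z,4),manip.read_tcp_pos()[2].round(4),f[2].round(2)))
        if f[2]>4: break
    print(dx,dy,out[-5:])
    manip.move_linear([.671+dx,y+dy,.125],speed=.1)
print(manip.read_clock())
manip.move_linear([.735,y,.2],speed=.15)
t=manip.capture('side')[:,:,::-1];cv2.imwrite('pics/s4.png',t)
cv2.imwrite('pics/v4.png',cv2.resize(t[130:290,200:420],None,fx=3.5,fy=3.5,interpolation=cv2.INTER_CUBIC))
```

```text
0 -0.022 [(0.1045, np.float64(0.1045), np.float64(0.42)), (0.104, np.float64(0.104), np.float64(-0.35)), (0.1035, np.float64(0.1035), np.float64(0.2)), (0.103, np.float64(0.1032), np.float64(2.71)), (0.1025, np.float64(0.1032), np.float64(6.31))]
0 0.022 [(0.104, np.float64(0.104), np.float64(0.42)), (0.1035, np.float64(0.1035), np.float64(-0.19)), (0.103, np.float64(0.1031), np.float64(0.93)), (0.1025, np.float64(0.1028), np.float64(3.75)), (0.102, np.float64(0.1025), np.float64(6.1))]
0.02 0 [(0.1045, np.float64(0.1045), np.float64(-0.29)), (0.104, np.float64(0.104), np.float64(0.06)), (0.1035, np.float64(0.1034), np.float64(-0.08)), (0.103, np.float64(0.1032), np.float64(2.6)), (0.1025, np.float64(0.1032), np.float64(6.64))]
34.2833
```

View pics/v4.png

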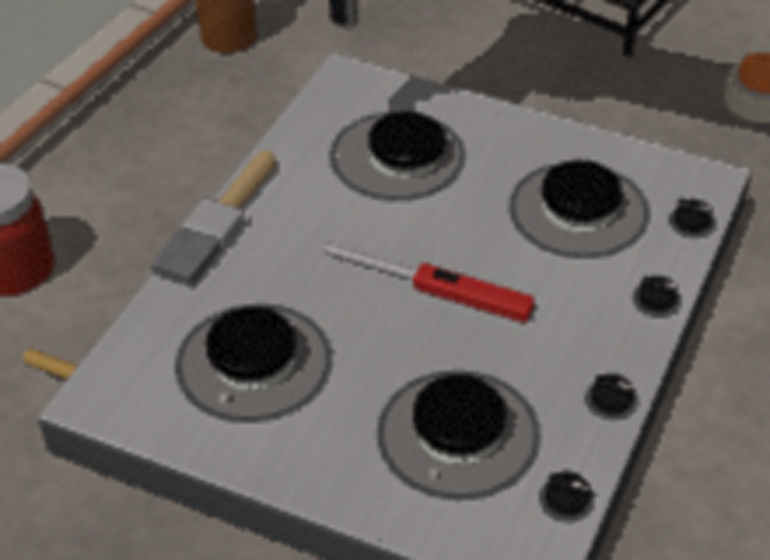

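It pressed firm at the nominal height (tip at 0.092) at the right and back. The left gave about 0.5 mm under 6 N, probably because the cap sits against its front stop with the bead at the head's edge. I'll nudge it 3 mm back within its play to centre it, then press the left again.

Run:
```python
from h import *
y=-.1365
manip.move_linear([.607,y,.13],speed=.2);manip.move_linear([.607,y,.085],speed=.1);manip.hold(.15);f0=F(6)
manip.move_linear([.619,y,.085],speed=.06)
x=.619
while x<.6255:
    x+=.001;manip.move_linear([x,y,.085],speed=.03);f=F(3)-f0;print(round(x,4),manip.read_tcp_pos()[0].round(4),f.round(2))
    if f[0]>3: break
manip.move_linear([.607,y,.085],speed=.1);manip.move_linear([.607,y,.125],speed=.15)
c=.673
for dx,dy in((0,.022),(0,-.022)):
    manip.move_linear([c+dx,y+dy,.125],speed=.15);manip.move_linear([c+dx,y+dy,.106],speed=.08);manip.hold(.15)
    f0=F(6);z=.104;out=[]
    while z>.1:
        z-=.0005;manip.move_linear([c+dx,y+dy,z],speed=.03);f=F(3)-f0;out.append((manip.read_tcp_pos()[2].round(4),f[2].round(2)))
        if f[2]>5: break
    print(dx,dy,out)
    manip.move_linear([c+dx,y+dy,.125],speed=.15)
print(manip.read_clock())
```

```text
0.62 0.6199 [-0.1  -0.76  0.19]
0.621 0.621 [ 0.04 -0.3   0.41]
0.622 0.622 [-0.32  0.27  0.03]
0.623 0.623 [-0.74  0.3   0.59]
0.624 0.6241 [-0.91 -0.64 -0.01]
0.625 0.6251 [-0.52 -0.32  0.09]
0.626 0.6261 [-0.15 -0.44 -0.23]
0 0.022 [(np.float64(0.1034), np.float64(-0.13)), (np.float64(0.1031), np.float64(0.88)), (np.float64(0.1028), np.float64(3.77)), (np.float64(0.1025), np.float64(6.99))]
0 -0.022 [(np.float64(0.1034), np.float64(-0.21)), (np.float64(0.1032), np.float64(3.51)), (np.float64(0.1031), np.float64(6.57))]
46.0417
```

Run:
```python
from h import *
manip.move_linear([.673,-.1365,.22],speed=.2)
manip.move_joints([1.011,0.333,0.04,1.465,-0.013,1.343,1.4]);manip.hold(.3)
ims={}
for n in('top','side'):
    ims[n]=cv2.cvtColor(manip.capture(n),cv2.COLOR_RGB2BGR);cv2.imwrite(f'pics/{n}5.png',ims[n])
print(manip.read_clock(),manip.read_contact_force().round(2))
C=dict(BL=(.6551,.1428),BR=(.6798,-.1367),FL=(.4757,.1271),FR=(.5004,-.1524))
for k,c in C.items():
    for n,b in(('top',58),('side',45)):
        r=[]
        for im in(cv2.imread(f'pics/{n}0.png'),ims[n]):
            q,ax,a=fitcap(im,n,pix(n,(*c,.085)),20,.09,b);r.append((q.round(4),np.round(ax,4),round(a)))
        print(k,n,r)
tl=[]
for n in('top','side'):
  for k in('BR','FR'):
    c=C[k];src=[];dst=[]
    for dx,dy in((.07,.07),(.07,-.07),(-.07,-.07),(-.07,.07)):
        src.append(pix(n,(c[0]+dx,c[1]+dy,.06)));dst.append((150-dy/.14*300,150-dx/.14*300))
    H=cv2.getPerspectiveTransform(np.float32(src),np.float32(dst))
    tl.append(cv2.convertScaleAbs(cv2.warpPerspective(ims[n],H,(300,300),flags=cv2.INTER_CUBIC),alpha=1.3))
cv2.imwrite('pics/v5.png',np.vstack([np.hstack(tl[:2]),np.hstack(tl[2:])]))
```

```text
49.2 [-0.49 -0.64  0.69]
BL top [(array([0.6535, 0.1411]), array([0.0664, 0.0692]), 134), (array([0.6534, 0.1411]), array([0.0665, 0.0691]), 134)]
BL side [(array([0.6496, 0.15  ]), array([0.0716, 0.0784]), 47), (array([0.6497, 0.15  ]), array([0.0715, 0.0783]), 46)]
BR top [(array([ 0.6798, -0.1364]), array([0.065 , 0.0683]), 157), (array([ 0.671 , -0.1382]), array([0.0666, 0.0698]), 116)]
BR side [(array([ 0.676 , -0.1275]), array([0.0681, 0.0788]), 6), (array([ 0.6669, -0.1265]), array([0.0718, 0.0796]), 41)]
FL top [(array([0.4743, 0.1236]), array([0.0657, 0.0692]), 136), (array([0.4744, 0.1234]), array([0.0658, 0.0693]), 135)]
FL side [(array([0.4716, 0.133 ]), array([0.0714, 0.0775]), 34), (array([0.4716, 0.1331]), array([0.0714, 0.0775]), 34)]
FR top [(array([ 0.4983, -0.1542]), array([0.0665, 0.0686]), 133), (array([ 0.4982, -0.1542]), array([0.0665, 0.0687]), 133)]
FR side [(array([ 0.4947, -0.1421]), array([0.0714, 0.0788]), 27), (array([ 0.4948, -0.1421]), array([0.0713, 0.0788]), 26)]
```

View pics/v5.png

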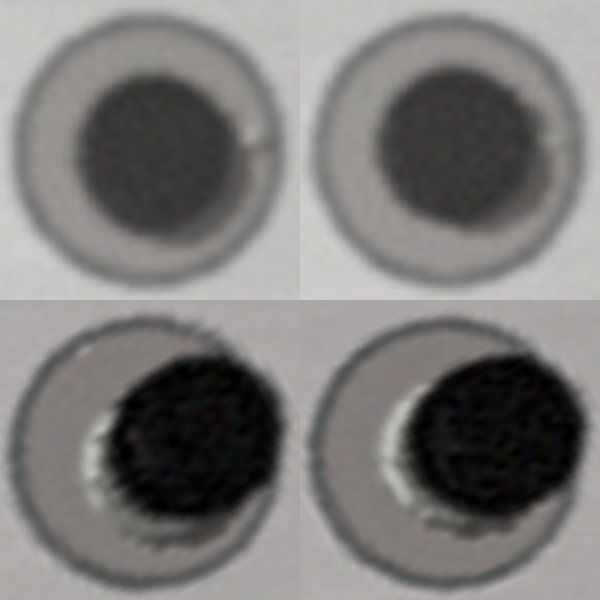

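View pics/top5.png

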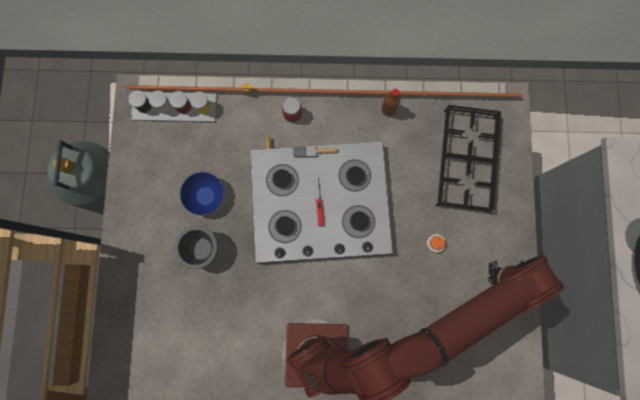

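The crescent at (349,183) is gone, and the back-right cap now has the same ellipse shape as the others. It moved 9 mm towards the front. The other caps moved by at most 0.2 mm, and nothing else looks changed. Handing in.

Run:
```python
from rig import manip
print(manip.finish_job())
```

```text
the job is handed in; nothing more can be done
None
```

The back-right cap was the loose one: it had slipped about 8 mm towards the back. I pushed its low back edge towards the front with the shut fingertip. It slid under about 3 N, dropped, and stopped against the burner head. I then tried to nudge it about 3 mm back to centre it; no contact force showed, so it may not have moved. I handed in at about 49 s.

**Level and height:** pressed at the right and back (to about 6.5 N), it held firm at the nominal bead height of 92 mm. The left met the finger at that same height.

**Other items:** the final pictures show the back-right cap looking like the other three, which moved by at most 0.2 mm. Nothing else looks changed.

**Check that disagreed:** both times I pressed the left side, it gave about 0.5 mm under 6–7 N. A rocking cap would give 1 to 3 mm at 3–5 N, so I took this as give in the fingers, but I did not confirm it. I did not press the front side, and I did not press any of the other caps for comparison.

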